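# Snap the dispensing coupler onto the soy-milk carton's tilted spout and hold it

### The arm

A 6-joint arm with a two-finger parallel gripper is mounted at the origin on the work surface. World frame = base frame: x ahead of the robot, y to its left, z up, the work surface at z = 0. Lengths are in m, angles in rad, forces in N, time in s.
With the tool pointing down it reaches from about 0.275 to 0.725 m from the base axis. Payload 15.9 kg.
Tool frame: the origin (TCP) lies midway between the tips of the shut fingers; the grasp point (between the pads) lies 19 mm behind it; z points along the fingers, y is the line along which they close (so a half turn about z gives the same grasp; the last joint's range is limited). The gripper opens to 85 mm and grips with 20 to 120 N. Pads are 22 mm wide; open, the fingers measure 114 mm over their backs; the gripper's body (76 mm by 85 mm) begins 54 mm behind the grasp point. The pads swing forward as they close: fully open they stand 13 mm farther back than shut.
Start: joints at [1.278, 0.213, -0.034, 1.323, 0, 1.571], TCP at [0.144, 0.479, 0.231] pointing down, gripper open.
Joint ranges: [-2.98, 2.98], [-0.74, 1.72], [-1.14, 1.35], [-2.1, 2.04], [-1.57, 1.44], [-3.14, 3.14]. Speed limits (rad/s): [1.89, 1.89, 2.39, 2.57, 3.14, 3.14].

### API

Orientations are given as [roll, pitch, yaw] about the fixed x, y, z axes, in that order (R = Rz(yaw) Ry(pitch) Rx(roll)).
In Python, from rig import sense, optics, ctrl, nets gives the robot as it stands.
- The arm moves only by the tool carry_out, never from a script. Its argument "series" is a list of rows, each a list of 3 entries, a list of its own where there are three numbers: the turn, a rotation vector about the world's x, y, z in degrees, then the shift along the world's x, y, z in cm, then the finger opening in cm, from 0 to 8.54. In form: [[[wx, wy, wz], [dx, dy, dz], jaw], ...]. A call has exactly 8 rows; each row shifts and turns the commanded pose from where the row before left it; what a row does not reach is not made up. A row lasts 1/10 s, in which the tool goes at most 50 mm and 8.59 degrees, less where a joint would pass 70% of its speed; a pose out of reach is approached as far as the arm can. A call is refused whole if a number of a shift passes 5 or a number of a turn 8.59, either way. A call with a gripper value outside its range is refused whole. The fingers move at their own pace and stop on an object; the grip force is fixed at half the most. Time passes only in rows, so rows that do not move let the fingers close, or fill a call up. It gives the time, the measured TCP pose, the force, the opening and the grip force at its end, in the units of the state.
- sense(): the state, without advancing time (a new reading comes with each control period).
- optics.camera(name): name is "scene" or "top" or "wrist"; returns a dict with "color" (420x560x3 uint8, red, green, blue), "fov_y" (degrees; the focal length in pixels is half the picture's height over the tangent of half this angle, whatever the lens; pixels are square), "cx", "cy" (the principal point, pixels), "extrinsics" (4x4, takes a point from world to camera coordinates). Camera axes: x right, y up, looking along -z (the intrinsics and any distortion apply to the point x, -y, -z); pixel columns grow to the right and rows downward; lengths in m; the calibration is good to about 2 mm. A picture is of the moment at which its call begins. There is no depth.
- ctrl.finish_job(): hands the job in; it is judged then, once.
Trained networks look in a picture, given as the dict that the camera call returned (one of the last four; its "shot" number tells which), for a name from the list of things; names that differ only in an ending like _2 or _b are one class to them, and where a whole thing is asked for, a point or a joint stands for the part that bears it (a point fixed in the world has none). Each returns a list of dicts, best first, with "confidence" (0 to 1); they miss things now and then, are a little off and sometimes report something else, mostly with a low value. They report only what shows in the picture. A call takes as long as a camera call.
- nets.spot_in(picture, thing): "box" ([left, top, width, height] in pixels, round what is visible of it).
- nets.trace(picture, thing): "pixels" (420x560 bool, what is visible of it) and "box" ([left, top, width, height] in pixels, round what is visible of it).
The state is a dict: "clock": time; "joint_pos": joint angles; "joint_velocities": joint speeds; "joint_torque": joint torques, N m; "eef_pos": TCP position; "eef_rot": TCP orientation; "wrist_force": force on the tool from outside, world axes, zero at the start; "torque": the same for the moment, N m; "opening": finger opening in m; "finger_force": force on a finger pad.
Only numpy, scipy, OpenCV 4.12 (cv2) and the standard library are available. Lean on these libraries where they do the work, as an engineer would, in place of code of your own. Each camera call takes 0.05 s, during which the arm holds its last target. There are 200 camera calls.

### The job

Push the soy-milk carton along the roller track, without lifting or tipping it, until it is fully home against the orange end stop. Then take the mint coupler out of its stand and press it squarely over the tilted spout on the carton's sloping top until the red spring collar snaps down, and finish while still gripping the coupler and holding the collar down against its spring, with the carton still home. Leave the other things on the desk alone.

Things in the scene. Friction and masses are not known exactly. Their poses are not given: they have to be found in the camera images.
- station: fixed roller track 110 mm wide (x), 420 mm long; origin on the desk; its y runs along the track towards the bay, z up. Tops of the freely turning rollers 35 mm above the desk; side guides 78 mm apart inside, 65 mm high. The orange end stop, 115 mm high, has its face at y = +170 mm: a carton that is home has its origin at x = 0, y = +130 mm
- carton: white and green gable-top carton, about 0.6 kg, 72 mm (x) by 80 mm (y, along the track); upright walls 95 mm, ridge along x 123 mm, sealed fin up to 135 mm high; origin at the centre of its underside, axes as the station's. Stands on the rollers between the guides, 180 to 290 mm short of home; push on the wall facing away from the end stop (y = -40 mm)
- spout: spout fixed on the carton's slope that faces away from the end stop; origin at its foot on the slope, z out of the slope along the spout, 35 degrees from vertical, leaning away from the end stop (to the track's -y). White post 16 mm in diameter, 20 mm long, tapered to 10 mm at the tip, passing through the red collar
- collar (a joint): how far (m) the red spring collar (disc 32 mm across around the post, its top 11.5 mm above the spout's origin when up) is pressed down along the spout: 0 up, 0.0085 at its stop. It gives way at about 11 N, then snaps through with less and less force to its stop, where about 5 N hold it; springs up again when let go
- dock: fixed dark steel stand, a round cup on a 72 mm base disc; inner floor 5 mm, rim 19 mm above the desk, inside diameter 40 mm; origin at the centre of its underside
- coupler: loose mint and grey coupler, 150 g, upright in the stand; origin at the centre of its open lower rim, z up towards the stem. Round skirt 32 mm across, 28 mm high, with a bore 20 mm across, 21 mm deep, open below; above it a grey stem 20 x 20 mm square (sides along x and y), 28 to 74 mm above the origin, to be gripped; fingertips can rest on the skirt's shoulder
- food_jar: mint insulated food jar without its lid, 92 mm across, 115 mm tall, bystander; origin at the centre of its underside
- jar_lid: mint round jar lid lying flat, 90 mm across, 24 mm high, bystander; origin at the centre of its underside
- tin: brown-banded tin, 74 mm across, 85 mm tall, bystander; origin at the centre of its underside
- mug: white mug, 80 mm across, 90 mm tall, bystander; origin at the centre of its underside
- stapler: black and blue stapler, 130 x 36 x 44 mm, bystander; origin at the centre of its underside

How it is judged:
On the way, in this order (a step that is already met when the one before it is completed fails the run):
1. the carton is home against the end stop (y of carton in the frame of station above 0.124 m and x of carton in the frame of station between -0.008 and 0.008 m and height (world z) of carton below 0.045 m and angle between carton's own z axis and vertical below 0.1 rad), for 0.2 s.
2. the coupler is lifted out of its stand in the gripper (height (world z) of coupler above 0.06 m and contact force between the fingers and coupler above 1.5 N), for 0.2 s.
3. the coupler sits squarely on the spout with the collar snapped down (value of joint collar above 0.006 m and angle between the z axis of coupler and the z axis of spout, either way round below 0.13 rad and angle between coupler's own z axis and vertical below 0.9 rad and x of coupler in the frame of spout between -0.005 and 0.005 m and y of coupler in the frame of spout between -0.005 and 0.005 m and z of coupler in the frame of spout below 0.008 m and contact force between coupler and carton above 1.5 N and contact force between the fingers and coupler above 1.5 N), for 0.2 s.
At the end, for the whole second after the job is handed in: Carton home (6 mm from the stop at most, 8 mm sideways, upright to 0.1 rad); coupler over the spout within 5 mm of its axis and 0.13 rad of its direction, collar pressed more than 6 mm; coupler bears on the carton, and the fingers on the coupler, with over 1.5 N (all of step 1 and all of step 3); the arm keeps its last pose, push and grip.
It fails at once if the carton is lifted off the rollers (height (world z) of carton above 0.055 m).
It fails at once if the carton is tipped (angle between carton's own z axis and vertical above 0.35 rad).
It fails at once if a bystander is disturbed (distance of any of food_jar, jar_lid, tin, mug, stapler from where it was at the start of the episode above 0.03 m).
It also fails if it takes over 61 s, if anything falls off the work surface, if the arm or the gripper's body presses on something with over 40 N, if the wrist force passes 120 N, or if a joint passes its speed limit or range.

## Working session

There is one attempt and no reset: what is moved stays moved. The work goes in short steps, Python scripts to look and compute and a tool call to move; the robot and the scene stay as the last step left them, time stands still between calls to the robot, and variables do not carry over. Pictures are saved under pics/ and viewed, at most 10 in all, crops included, and the job is handed in when it is done.

Besides the shell and the picture viewer there is one more tool, called after "Emit:" as name([rows], argument=value, ...), one row to a line, values as JSON. carry_out: Moves the arm, as the interface text tells. Its arguments: {"type":"object","properties":{"series":{"type":"array","items":{"type":"array"}}},"required":["series"]}

```bash
mkdir -p pics; ls
python3 - <<'E'
from rig import sense, optics, ctrl, nets
import cv2,numpy as np
s=sense();print(s['clock'],s['eef_pos'],s['eef_rot'],s['opening'])
for n in ["top","scene"]:
    p=optics.camera(n)
    cv2.imwrite(f'pics/{n}0.png',p['color'][:,:,::-1])
    print(n,[k for k in p if k!='color'],p['fov_y'],p['cx'],p['cy'],{k:v for k,v in p.items() if k not in('color',)})
    for t in ['station','carton','spout','collar','dock','coupler','food_jar','jar_lid','tin','mug','stapler']:
        print(t,[(r['box'],round(r['confidence'],2)) for r in nets.spot_in(p,t)[:2]])
E
```

```text
pics
0.0 [0.14420189 0.47839291 0.23083831] [-3.14049031e+00 -1.74719869e-05  2.84880473e+00] 0.08528999645286073
top ['fov_y', 'cx', 'cy', 'extrinsics', 'shot'] 53.61494611051572 285.1238225164115 211.86887003126492 {'fov_y': 53.61494611051572, 'cx': 285.1238225164115, 'cy': 211.86887003126492, 'extrinsics': array([[ 3.62923355e-03, -9.99993067e-01,  8.32844206e-04,
        -5.75512616e-03],
       [ 9.83954798e-01,  3.71958959e-03,  1.78379145e-01,
        -5.67300079e-01],
       [-1.78381006e-01,  1.72101474e-04,  9.83961476e-01,
        -1.03859670e+00],
       [ 0.00000000e+00,  0.00000000e+00,  0.00000000e+00,
         1.00000000e+00]]), 'shot': 1}
station [([244.3, 178.2, 162.0, 64.0], 0.98)]
carton [([337.4, 174.8, 42.6, 38.6], 0.86)]
spout []
collar [([105.7, 161.4, 48.4, 32.1], 0.61), ([368.2, 185.7, 9.2, 9.2], 0.44)]
dock [([161.9, 245.8, 24.9, 21.3], 0.61)]
coupler [([158.3, 249.3, 22.3, 15.4], 0.51)]
food_jar []
jar_lid [([216.7, 270.3, 35.7, 34.6], 0.59), ([244.2, 176.7, 161.9, 66.3], 0.32)]
tin [([205.0, 127.0, 30.5, 36.1], 0.57)]
mug [([105.7, 157.9, 47.7, 38.5], 0.8
[... 456 characters left out ...]
    [ 3.53361389e-01,  6.22643611e-01,  6.98176670e-01,
        -1.50593807e+00],
       [ 0.00000000e+00,  0.00000000e+00,  0.00000000e+00,
         1.00000000e+00]]), 'shot': 2}
station [([209.6, 174.7, 112.7, 98.1], 0.77)]
carton [([226.8, 153.4, 39.7, 49.3], 0.88)]
spout []
collar []
dock [([368.8, 290.2, 31.9, 22.3], 0.83), ([225.3, 153.2, 41.2, 48.2], 0.16)]
coupler [([375.2, 275.7, 21.0, 25.4], 0.8), ([254.2, 112.9, 27.2, 38.7], 0.16)]
food_jar [([255.0, 112.2, 27.5, 38.5], 0.95)]
jar_lid [([355.1, 227.9, 32.7, 26.4], 0.69), ([376.6, 279.4, 20.3, 21.8], 0.44)]
tin [([238.3, 282.0, 33.4, 42.8], 0.82)]
mug [([319.8, 331.8, 39.8, 63.9], 0.95)]
stapler [([289.5, 170.9, 45.1, 22.5], 0.76)]
```

View pics/top0.png

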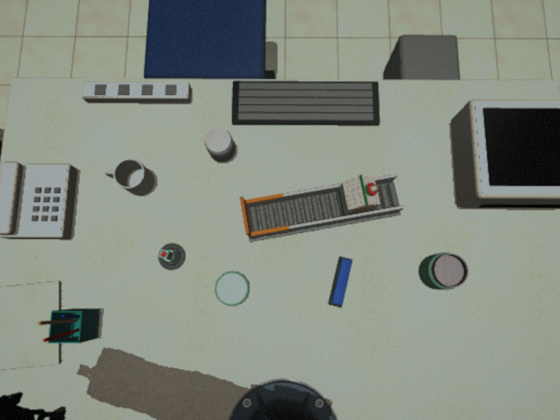

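View pics/scene0.png

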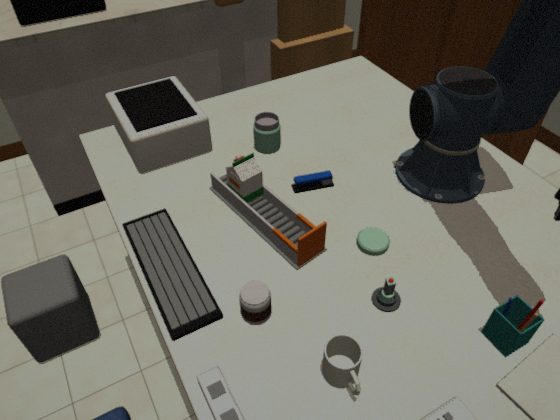

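```bash
cat > h.py <<'E'
import numpy as np,cv2
from scipy.optimize import minimize
from scipy.spatial.transform import Rotation as R
from rig import sense, optics, ctrl, nets
def f(p): return 210/np.tan(np.radians(p['fov_y'])/2)
def proj(p,X):
    X=np.atleast_2d(X); c=X@p['extrinsics'][:3,:3].T+p['extrinsics'][:3,3]
    return np.c_[p['cx']+f(p)*c[:,0]/-c[:,2], p['cy']-f(p)*c[:,1]/-c[:,2]]
def back(p,uv,z):
    E=p['extrinsics'];o=-E[:3,:3].T@E[:3,3]
    d=E[:3,:3].T@np.array([(uv[0]-p['cx'])/f(p),-(uv[1]-p['cy'])/f(p),-1])
    return o+d*(z-o[2])/d[2]
def box(x0,x1,y0,y1,z0,z1): return np.array([[x,y,z] for x in(x0,x1) for y in (y0,y1) for z in (z0,z1)])
def cyl(r,z0,z1,n=24):
    a=np.linspace(0,2*np.pi,n,endpoint=False)
    return np.array([[r*np.cos(t),r*np.sin(t),z] for t in a for z in(z0,z1)])
def xf(P,q): # q=x,y,yaw,(z)
    c,s=np.cos(q[2]),np.sin(q[2]); z=q[3] if len(q)>3 else 0
    return P@np.array([[c,-s,0],[s,c,0],[0,0,1]]).T+[q[0],q[1],z]
S=.055
STATION=[box(-.055,-.039,-.21,.21,0,.065),box(.039,.055,-.21,.21,0,.065),box(-.055,.055,-.21,.21,0,.035),box(-.055,.055,.17,.18,0,.115)]
CARTON=[np.vstack([box(-.036,.036,-.04,.04,0,.095),box(-.036,.036,-.001,.001,.123,.135)])]
COUPLER=[cyl(.016,0,.028),box(-.01,.01,-.01,.01,.028,.074)]
DOCK=[cyl(.036,0,.004),cyl(.023,0,.019)]
K=4
def sil(p,parts,q):
    m=np.zeros((420*K,560*K),np.uint8)
    for P in parts:
        h=cv2.convexHull((proj(p,xf(P,q))*K+K/2-.5).astype(np.float32).round().astype(np.int32))
        cv2.fillConvexPoly(m,h,1)
    return cv2.resize(m.astype(np.float32),(560,420),interpolation=cv2.INTER_AREA)
def fit(obs,parts,q0,step,fixed=()):
    # obs: list of (pic,mask)
    def cost(q):
        q=list(q)+list(fixed); t=0
        for p,m in obs:
            s=sil(p,parts,q); t+=1-np.minimum(s,m).sum()/np.maximum(s,m).sum()
        return t
    q0=np.array(q0,float); n=len(q0)
    sx=np.vstack([q0]+[q0+np.eye(n)[i]*step[i] for i in range(n)])
    r=minimize(cost,q0,method='Nelder-Mead',options=dict(initial_simplex=sx,xatol=1e-4,fatol=1e-5,maxiter=200))
    return r.x,r.fun
E
python3 - <<'E'
from h import *
T=optics.camera('top');C=optics.camera('scene')
ob=[]
for p in(T,C):
    a=nets.trace(p,'station')[0];b=nets.trace(p,'carton')[0]
    print(a['box'],b['box'],a['pixels'].sum(),b['pixels'].sum())
    ob.append((p,(a['pixels']|b['pixels']).astype(np.float32),b['pixels'].astype(np.float32)))
# crude station
def bk(u,v,z):return back(T,(u,v),z)
print('ends',bk(247,216,.1),bk(397,193,.05),'dock',bk(171,256,.01),'cart',bk(357,193,.13))
q0=[.6,-.03,.15]
both=lambda q:0
best=None
for sel in ([0],[1],[0,1]):
    # station U carton together: q=(x,y,yaw,yc)
    def cost(q):
        t=0
        c,s=np.cos(q[2]),np.sin(q[2]); cq=[q[0]-s*q[3],q[1]+c*q[3],q[2],.035]
        for i in sel:
            p,m,mc=ob[i]; sc=sil(p,CARTON,cq); su=np.maximum(sil(p,STATION,q[:3]),sc)
            iou=lambda s,m:1-np.minimum(s,m).sum()/np.maximum(s,m).sum()
            t+=iou(su,m)+iou(sc,mc)
        return t
    x0=np.array([.58,-.08,.12,-.1])
    r=minimize(cost,x0,method='Nelder-Mead',options=dict(initial_simplex=np.vstack([x0]+[x0+np.eye(4)[i]*[.02,.02,.1,.03][i] for i in range(4)]),xatol=1e-4,fatol=1e-5))
    print(sel,r.x.round(4),r.fun)
im=[]
for (p,m,mc),(u,v,w,h) in zip(ob,[(235,165,180,90),(200,145,140,120)]):
    c=p['color'][v:v+h,u:u+w,::-1]; im.append(cv2.resize(c,None,fx=3.6 if w==180 else 2.5,fy=3.6 if w==180 else 2.5,interpolation=cv2.INTER_CUBIC))
W=max(i.shape[1] for i in im)
cv2.imwrite('pics/crop1.png',np.vstack([np.pad(i,((0,0),(0,W-i.shape[1]),(0,0))) for i in im])[:600])
E
```

```text
[243.9, 174.2, 160.7, 67.2] [336.8, 175.1, 44.6, 41.2] 5070 1298
[210.4, 173.5, 111.9, 93.7] [223.3, 152.8, 40.9, 47.1] 4268 1367
ends [0.54759128 0.09152277 0.1       ] [ 0.61937268 -0.29956505  0.05      ] dock [0.45384736 0.30061999 0.01      ] cart [ 0.60062835 -0.17950377  0.13      ]
[0] [ 0.5835 -0.0958  0.1972 -0.0965] 0.1704818606376648
[1] [ 0.586  -0.0998  0.1439 -0.0996] 0.21420782804489136
[0, 1] [ 0.5866 -0.1012  0.1811 -0.0913] 0.40146732330322266
```

View pics/crop1.png

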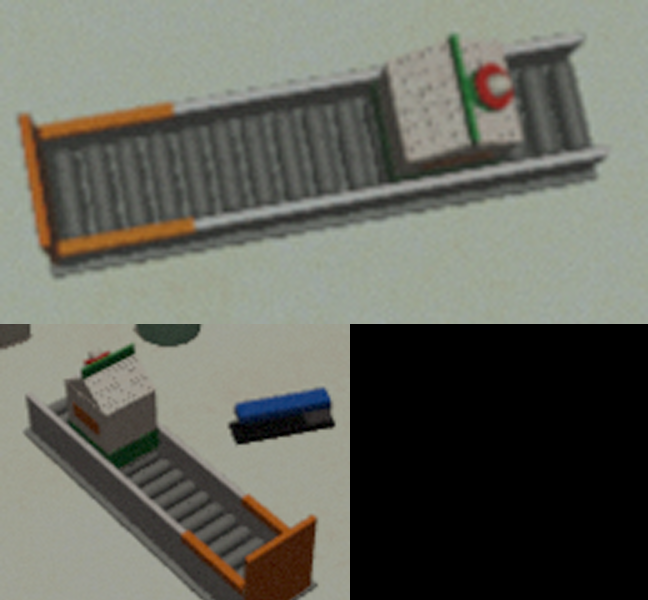

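Emit:
carry_out([
  [[0,0,-5],[2.2,-3.6,1.5],4],
  [[0,0,-5],[2.2,-3.6,1.5],4],
  [[0,0,-5],[2.2,-3.6,1.5],4],
  [[0,0,-5],[2.2,-3.6,1.5],4],
  [[0,0,-5],[2.2,-3.6,1],4],
  [[0,0,-5],[2.2,-3.6,0],4],
  [[0,0,-5],[2.2,-3.6,0],4],
  [[0,0,-5],[2.2,-3.6,0],4],
])

```text
clock: 2.3
eef_pos: [0.3208, 0.1892, 0.3016]
eef_rot: [3.141, 0.0, 2.147]
wrist_force: [0.8, 0.7, -0.2]
opening: 0.0397
finger_force: 0.0
```

Emit:
carry_out([
  [[0,0,-5],[2.4,-3.8,0],4],
  [[0,0,-5],[2.4,-3.8,0],4],
  [[0,0,-5],[2.4,-3.8,0],4],
  [[0,0,-5],[2.4,-3.8,0],4],
  [[0,0,-3],[2.4,-3.8,0],4],
  [[0,0,0],[2.4,-3.8,0],4],
  [[0,0,0],[2,-3,0],4],
  [[0,0,0],[0,0,0],4],
])

```text
clock: 3.1
eef_pos: [0.4857, -0.0704, 0.3004]
eef_rot: [-3.141, 0.0, 1.746]
wrist_force: [0.3, -0.1, -0.8]
opening: 0.0396
finger_force: 0.0
```

Run:
```python
from h import *
s=sense();print(s['clock'],s['eef_pos'],s['eef_rot'],s['joint_pos'],s['wrist_force'])
p=optics.camera('wrist');cv2.imwrite('pics/w1.png',p['color'][:,:,::-1])
E=p['extrinsics'];print(-E[:3,:3].T@E[:3,3],p['fov_y']);
for t in ['station','carton','collar']:print(t,[(r['box'],r['confidence']) for r in nets.spot_in(p,t)[:2]])
```

```text
3.1 [ 0.48573339 -0.07044872  0.30036325] [-3.14054683e+00  2.89035619e-04  1.74575916e+00] [-1.43644308e-01  1.95145127e-01  1.16924276e-01  1.49347813e+00
 -6.02087057e-04  1.25218960e+00] [ 0.30513952 -0.11609428 -0.80713442]
[ 0.4741543  -0.00090344  0.4430948 ] 59.99689187340677
station [([309.3, 0.2, 139.3, 371.1], 0.79)]
carton [([334.1, 246.9, 84.7, 107.5], 0.6)]
collar []
```

View pics/w1.png

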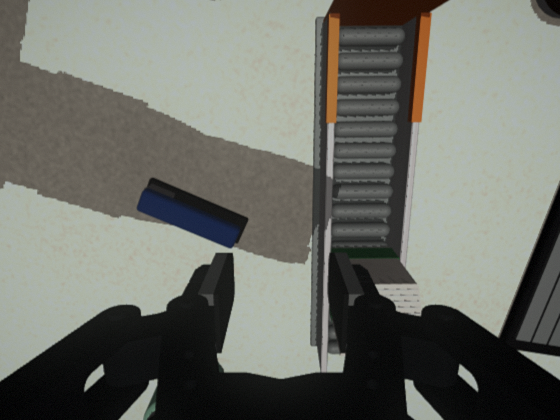

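Run:
```python
from h import *
T=optics.camera('top');W=optics.camera('wrist')
c=lambda u,v:(u/3.6+235-.36,v/3.6+165-.36)
for n,p,L in [('top near',T,[c(57,247),c(603,155)]),('top far',T,[c(40,130),c(580,45)]),('w near',W,[(334.5,14),(333,121),(328,250),(325,330)]),('w far',W,[(425.5,14),(417.5,121),(407,230)])]:
    P=np.array([back(p,u,.065) for u in L]);d=P[-1]-P[0];print(n,P[:,:2].round(4).tolist(),'yaw',np.degrees(np.arctan2(d[0],-d[1])))
print('stop top',[back(T,c(u,v),.115).round(4) for u,v in((26,117),(47,245))])
t=nets.trace(W,'station')[0]['pixels'];print([ (v,np.flatnonzero(t[v])[[0,-1]]) for v in (20,60,120,180,230)])
# orange extents
h=cv2.cvtColor(W['color'],cv2.COLOR_RGB2HSV);m=(h[...,0]>5)&(h[...,0]<20)&(h[...,1]>180)&(h[...,2]>120)
for v in (20,40,60,80,100,115):print(v,np.flatnonzero(m[v]).tolist())
k=m.copy();ys=np.flatnonzero(m[:,328:340].any(1));print(ys.max())
g=np.median(W['color'][:,:,0],axis=None)
```

```text
top near [[0.5087, 0.085], [0.5769, -0.307]] yaw 9.867696896587347
top far [[0.5938, 0.0988], [0.6586, -0.294]] yaw 9.37516207642509
w near [[0.5076, 0.0904], [0.5277, -0.0059], [0.5529, -0.1449], [0.5716, -0.2468]] yaw 10.739727889702406
w far [[0.592, 0.1057], [0.6122, 0.0095], [0.6338, -0.106]] yaw 11.159479239940314
stop top [array([0.5924, 0.1038, 0.115 ]), array([0.5037, 0.0876, 0.115 ])]
[(20, array([323, 432])), (60, array([315, 428])), (120, array([314, 422])), (180, array([313, 413])), (230, array([312, 408]))]
20 [430]
40 [420, 421, 422, 423, 424, 425, 426, 427, 428]
60 [418, 419, 420, 421, 422, 423, 424, 425, 426]
80 [416, 417, 418, 419, 420, 421, 422, 423, 424]
100 [414, 415, 416, 417, 418, 419, 420, 421, 422]
115 [413, 414, 415, 416, 417, 418, 419, 420, 421]
24
```

Emit:
carry_out([
  [[0,0,0],[2,-3.2,0],4],
  [[0,0,0],[2,-3.2,0],4],
  [[0,0,0],[2,-3.2,0],4],
  [[0,0,0],[2,-3.2,-1],4],
  [[0,0,0],[2,-3.2,-1],4],
  [[0,0,0],[2,-3.2,-1],4],
  [[0,0,0],[1.5,-2.8,-1],4],
  [[0,0,0],[0,0,0],4],
])

```text
clock: 4.25
eef_pos: [0.6197, -0.2893, 0.2579]
eef_rot: [-3.138, -0.002, 1.748]
wrist_force: [-0.5, 0.9, -1.1]
opening: 0.0404
finger_force: 0.0
```

Run:
```python
from h import *
s=sense();print(s['clock'],s['eef_pos'],s['eef_rot'],s['joint_pos'])
p=optics.camera('wrist');cv2.imwrite('pics/w2.png',p['color'][:,:,::-1])
for t in ['station','carton','collar','spout']:print(t,[(r['box'],r['confidence']) for r in nets.spot_in(p,t)[:2]])
```

```text
4.25 [ 0.61969168 -0.28929833  0.25792395] [-3.13825094e+00 -1.78152262e-03  1.74784820e+00] [-4.36555591e-01  6.55070917e-01  7.01119731e-01  1.62060308e+00
 -4.67700982e-04  9.57186767e-01]
station [([232.6, 113.6, 104.0, 84.7], 0.63)]
carton [([223.4, 0.0, 119.4, 112.8], 0.75)]
collar [([259.2, 63.1, 51.9, 48.0], 0.61)]
spout [([258.1, 62.0, 51.3, 48.2], 0.97)]
```

View pics/w2.png

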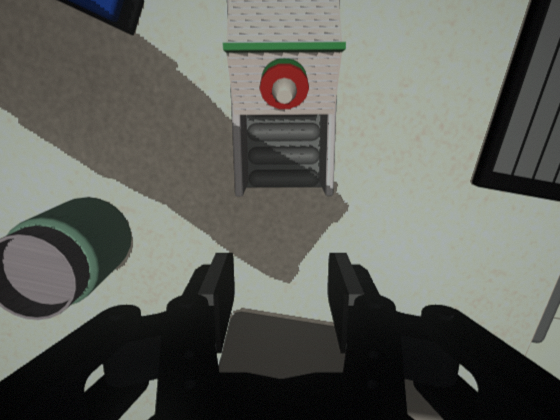

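Run:
```python
from h import *
p=optics.camera('wrist');
for n,u,z in [('wallL',(236,114),.13),('wallR',(335,114),.13),('finL',(223,45),.17),('finR',(345,44),.17),('endL',(237,195),.065),('endR',(332,193),.065),('gL',(237,116),.065),('gR',(333,116),.065),('tip',(284.5,92),.16)]:
    print(n,back(p,u,z).round(4))
c=optics.camera('wrist')
```

```text
wallL [ 0.5767 -0.2311  0.13  ]
wallR [ 0.6482 -0.218   0.13  ]
finL [ 0.5677 -0.1908  0.17  ]
finR [ 0.6392 -0.1772  0.17  ]
endL [ 0.5816 -0.3093  0.065 ]
endR [ 0.6713 -0.291   0.065 ]
gL [ 0.5707 -0.236   0.065 ]
gR [ 0.6565 -0.2204  0.065 ]
tip [ 0.6087 -0.2103  0.16  ]
```

Emit:
carry_out([
  [[0,0,0.5],[0.5,0,-3],4],
  [[0,0,0],[0,0,-3.2],4],
  [[0,0,0],[0,0,-3.2],4],
  [[0,0,0],[0,0,-3.2],4],
  [[0,0,0],[0,0,-3.2],4],
  [[0,0,0],[-0.4,2,0],4],
  [[0,0,0],[-0.4,2,0],4],
  [[0,0,0],[-0.1,0.5,0],4],
])

```text
clock: 5.4
eef_pos: [0.615, -0.2402, 0.104]
eef_rot: [3.141, -0.0, 1.76]
wrist_force: [0.8, 0.2, -0.0]
opening: 0.0401
finger_force: 0.0
```

Emit:
carry_out([
  [[0,0,0],[-0.1,0.5,0],4],
  [[0,0,0],[-0.1,0.5,0],4],
  [[0,0,0],[-0.1,0.6,0],4],
  [[0,0,0],[-0.15,0.8,0],4],
  [[0,0,0],[-0.19,1,0],4],
  [[0,0,0],[-0.19,1,0],4],
  [[0,0,0],[-0.19,1,0],4],
  [[0,0,0],[-0.19,1,0],4],
])

```text
clock: 6.2
eef_pos: [0.603, -0.1773, 0.1033]
eef_rot: [-3.141, -0.0, 1.758]
wrist_force: [0.6, -1.3, -0.3]
opening: 0.04
finger_force: 0.3
```

Run:
```python
from h import *
s=sense();print(s['clock'],s['eef_pos'],s['eef_rot'],s['wrist_force'])
p=optics.camera('top');cv2.imwrite('pics/t2.png',cv2.resize(p['color'][150:260,230:430,::-1],None,fx=4,fy=4,interpolation=cv2.INTER_CUBIC))
print(proj(p,[s['eef_pos']]))
for t in ['carton','collar','spout']:print(t,[(r['box'],r['confidence']) for r in nets.spot_in(p,t)[:2]])
```

```text
6.2 [ 0.60298364 -0.17730002  0.10328327] [-3.14149469e+00 -4.35477313e-05  1.75819459e+00] [ 0.59497556 -1.31109693 -0.25338278]
[[354.27998623 194.45324977]]
carton [([315.8, 178.6, 28.5, 40.6], 0.88)]
collar []
spout []
```

View pics/t2.png

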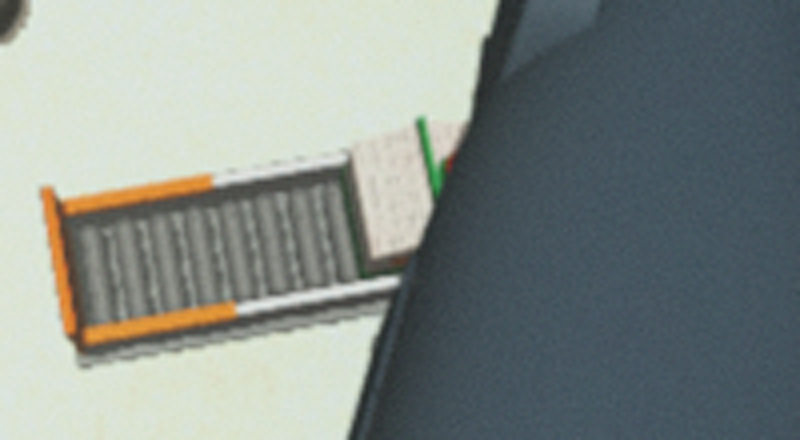

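Emit:
carry_out([
  [[0,0,0],[-0.19,1,0],4],
  [[0,0,0],[-0.19,1,0],4],
  [[0,0,0],[-0.19,1,0],4],
  [[0,0,0],[-0.19,1,0],4],
  [[0,0,0],[-0.19,1,0],4],
  [[0,0,0],[-0.19,1,0],4],
  [[0,0,0],[-0.19,1,0],4],
  [[0,0,0],[-0.19,1,0],4],
])

```text
clock: 7.2
eef_pos: [0.5879, -0.0974, 0.1034]
eef_rot: [3.142, 0.0, 1.758]
wrist_force: [0.9, -0.0, 0.1]
opening: 0.0401
finger_force: 0.3
```

Emit:
carry_out([
  [[0,0,0],[-0.19,1,0],4],
  [[0,0,0],[-0.19,1,0],4],
  [[0,0,0],[-0.19,1,0],4],
  [[0,0,0],[-0.15,0.8,0],4],
  [[0,0,0],[-0.12,0.6,0],4],
  [[0,0,0],[-0.08,0.4,0],4],
  [[0,0,0],[-0.08,0.4,0],4],
  [[0,0,0],[-0.08,0.4,0],4],
])

```text
clock: 8.0
eef_pos: [0.5772, -0.0422, 0.1033]
eef_rot: [3.142, 0.0, 1.758]
wrist_force: [0.3, -0.1, 0.5]
opening: 0.0398
finger_force: 0.3
```

Emit:
carry_out([
  [[0,0,0],[-0.08,0.4,0],4],
  [[0,0,0],[-0.08,0.4,0],4],
  [[0,0,0],[-0.08,0.4,0],4],
  [[0,0,0],[-0.06,0.3,0],4],
  [[0,0,0],[-0.06,0.3,0],4],
  [[0,0,0],[-0.04,0.2,0],4],
  [[0,0,0],[-0.04,0.2,0],4],
  [[0,0,0],[-0.04,0.2,0],4],
])

```text
clock: 8.8
eef_pos: [0.5724, -0.0182, 0.1033]
eef_rot: [3.142, 0.0, 1.758]
wrist_force: [0.1, -0.8, 0.6]
opening: 0.04
finger_force: 0.2
```

Emit:
carry_out([
  [[0,0,0],[-0.04,0.2,0],4],
  [[0,0,0],[-0.04,0.2,0],4],
  [[0,0,0],[-0.04,0.2,0],4],
  [[0,0,0],[-0.04,0.2,0],4],
  [[0,0,0],[-0.04,0.2,0],4],
  [[0,0,0],[-0.04,0.2,0],4],
  [[0,0,0],[-0.04,0.2,0],4],
  [[0,0,0],[0,0,0],4],
])

```text
clock: 9.6
eef_pos: [0.5695, -0.004, 0.1033]
eef_rot: [-3.142, -0.0, 1.758]
wrist_force: [-0.3, -0.2, -0.6]
opening: 0.0398
finger_force: 0.0
```

Run:
```python
from h import *
s=sense();print(s['clock'],s['eef_pos'],s['wrist_force'],s['finger_force'])
p=optics.camera('top');cv2.imwrite('pics/t3.png',cv2.resize(p['color'][165:255,230:340,::-1],None,fx=6,fy=6,interpolation=cv2.INTER_CUBIC))
```

```text
9.6 [ 0.56952223 -0.00400811  0.1032917 ] [-0.33866148 -0.19662132 -0.63214823] 0.0
```

View pics/t3.png

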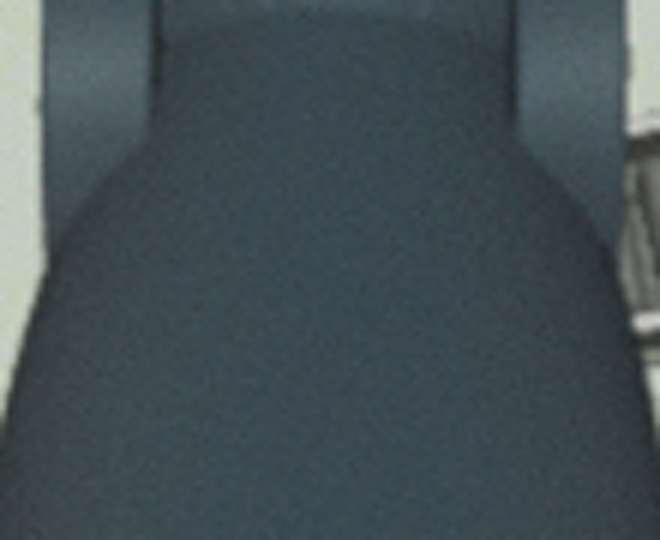

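Emit:
carry_out([
  [[0,0,0],[-0.04,0.2,0],4],
  [[0,0,0],[-0.04,0.2,0],4],
  [[0,0,0],[-0.04,0.2,0],4],
  [[0,0,0],[-0.04,0.2,0],4],
  [[0,0,0],[-0.04,0.2,0],4],
  [[0,0,0],[-0.02,0.1,0],4],
  [[0,0,0],[-0.02,0.1,0],4],
  [[0,0,0],[0,0,0],4],
])

```text
clock: 10.45
eef_pos: [0.5679, 0.004, 0.1037]
eef_rot: [3.142, 0.008, 1.755]
wrist_force: [4.7, -31.0, -0.5]
opening: 0.0401
finger_force: 15.5
```

Emit:
carry_out([
  [[0,0,0],[0.04,-0.2,0],4],
  [[0,0,0],[0,0,0],4],
  [[0,0,0],[0,0,0],4],
  [[0,0,0],[0.06,-0.3,0],4],
  [[0,0,0],[0.2,-1,0],4],
  [[0,0,0],[0.6,-3,0],4],
  [[0,0,0],[0.6,-3,2],4],
  [[0,0,0],[0.4,-2,4],4],
])

```text
clock: 11.25
eef_pos: [0.5847, -0.089, 0.1615]
eef_rot: [-3.137, -0.002, 1.757]
wrist_force: [1.6, 0.0, 0.4]
opening: 0.0402
finger_force: 0.0
```

Emit:
carry_out([
  [[0,0,0],[0,0,4.5],4],
  [[0,0,0],[0,0,4.5],6],
  [[0,0,0],[0,0,2],8],
  [[0,0,0],[0,0,1],8],
  [[0,0,0],[0,0,1],8],
  [[0,0,0],[0,0,0],8],
  [[0,0,0],[0,0,0],8],
  [[0,0,0],[0,0,0],8],
])

```text
clock: 12.05
eef_pos: [0.5859, -0.0873, 0.2921]
eef_rot: [-3.14, -0.001, 1.758]
wrist_force: [0.2, -0.4, -0.6]
opening: 0.0798
finger_force: 0.0
```

Run:
```python
from h import *
s=sense();print(s['clock'],s['eef_pos'],s['eef_rot'],s['joint_pos'],s['wrist_force'])
p=optics.camera('wrist');T=optics.camera('top')
cv2.imwrite('pics/w3.png',p['color'][:,:,::-1])
for t in ['carton','collar','spout']:print(t,[(r['box'],r['confidence']) for r in nets.spot_in(p,t)[:2]])
C=optics.camera('scene')
for P in (T,C):
  for t in ['dock','coupler']:print(t,[(r['box'],r['confidence']) for r in nets.spot_in(P,t)[:2]])
```

```text
12.05 [ 0.58589294 -0.08728604  0.29213199] [-3.14003241e+00 -5.80969814e-04  1.75800812e+00] [-1.47910680e-01  4.22321873e-01  4.07915133e-01  1.55805411e+00
  3.55083041e-05  1.23567337e+00] [ 0.24438514 -0.39416733 -0.58555413]
carton [([230.5, 0.4, 99.9, 67.7], 0.83)]
collar [([255.7, 2.6, 44.5, 47.9], 0.87), ([57.5, 401.4, 41.4, 18.6], 0.31)]
spout [([255.8, 0.2, 45.3, 45.6], 0.57)]
dock [([159.9, 245.9, 28.3, 23.1], 0.92)]
coupler [([156.2, 248.7, 23.3, 11.4], 0.67)]
dock [([369.5, 287.3, 33.7, 25.5], 0.92)]
coupler [([376.3, 275.8, 20.1, 28.7], 0.55)]
```

View pics/w3.png

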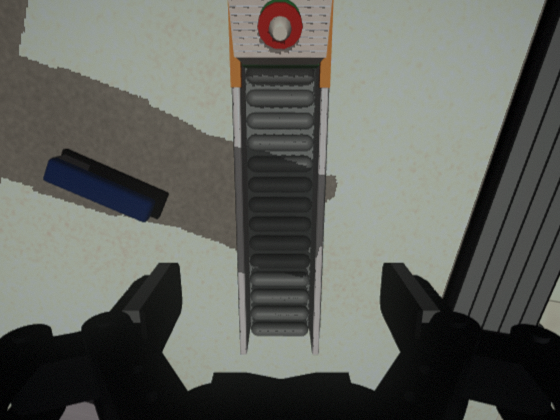

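```bash
cat >> h.py <<'E'
# spout frame: foot F (world), yaw psi; z = 35deg from vertical toward station -y
def spR(psi):
    u=np.array([-np.sin(psi),np.cos(psi),0]);xs=np.array([np.cos(psi),np.sin(psi),0])
    z=-np.sin(np.radians(35))*u+np.array([0,0,np.cos(np.radians(35))]); return np.c_[xs,np.cross(z,xs),z]
def redmask(p):
    h=cv2.cvtColor(p['color'],cv2.COLOR_RGB2HSV).astype(int)
    return ((h[...,0]<8)|(h[...,0]>172))&(h[...,1]>120)&(h[...,2]>60)
def redfit(p,win):
    m=redmask(p);v0,v1,u0,u1=win;k=np.zeros_like(m);k[v0:v1,u0:u1]=m[v0:v1,u0:u1]
    n,l,st,ce=cv2.connectedComponentsWithStats(k.astype(np.uint8));i=1+np.argmax(st[1:,4]);mm=(l==i)
    c=cv2.findContours(mm.astype(np.uint8),cv2.RETR_EXTERNAL,cv2.CHAIN_APPROX_NONE)[0];c=max(c,key=len)
    hull=cv2.convexHull(c); return cv2.fitEllipse(hull if len(hull)>8 else c),st[i],hull[:,0]
E
python3 - <<'E'
from h import *
p=optics.camera('wrist')
for n,u,z in [('wallL',(236,58),.13),('wallR',(327,58),.13)]:print(n,back(p,u,z).round(4))
e,st,h=redfit(p,(0,60,240,320));print(e,st)
psi=np.radians(10.5);Rm=spR(psi)
# foot candidates: carton centre estimate
c0=np.array([.5586,.054,.035]); F=c0+Rm[:,1]*0+np.array([-np.sin(psi),np.cos(psi),0])*-.02+[0,0,.109]
print('F',F,'collar proj',proj(p,[F+Rm[:,2]*.0115,F+Rm[:,2]*.02]))
E
```

```text
wallL [0.5331 0.008  0.13  ]
wallR [0.6032 0.0213 0.13  ]
((278.8577880859375, 25.37360382080078), (44.13765335083008, 46.700321197509766), 1.1422237157821655) [ 257    3   45   46 1173]
F [0.56224471 0.0343349  0.144     ] collar proj [[278.59610233  33.35927207]
 [278.52094155  39.18929332]]
```

Emit:
carry_out([
  [[0,0,0],[-1,3,1.5],8],
  [[0,0,0],[-1,3,1.5],8],
  [[0,0,0],[-0.5,2,1.5],8],
  [[0,0,0],[0,0,1],8],
  [[0,0,0],[0,0,0],8],
  [[0,0,0],[0,0,0],8],
  [[0,0,0],[0,0,0],8],
  [[0,0,0],[0,0,0],8],
])

```text
clock: 13.4
eef_pos: [0.5611, -0.0077, 0.3476]
eef_rot: [-3.141, -0.0, 1.757]
wrist_force: [0.1, -0.7, 0.5]
opening: 0.0803
finger_force: 0.0
```

Run:
```python
from h import *
p=optics.camera('wrist');print(sense()['eef_pos'])
print([r['box'] for r in nets.spot_in(p,'collar')[:1]],[r['box'] for r in nets.spot_in(p,'carton')[:1]])
e,st,h=redfit(p,(0,250,200,360));print(e,st)
for n in('top','scene'):
    q=optics.camera(n);b=nets.spot_in(q,'collar');print(n,[(r['box'],r['confidence']) for r in b[:2]])
cv2.imwrite('pics/w4.png',cv2.resize(p['color'][0:200,180:380,::-1],None,fx=3,fy=3,interpolation=cv2.INTER_CUBIC))
psi=np.radians(10.5);Rm=spR(psi)
F=np.array([.5622,.0343,.144]);print(proj(p,[F+Rm[:,2]*.0115,F+Rm[:,2]*.02]))
```

```text
[ 0.56108921 -0.00765219  0.34773856]
[[275.1, 122.4, 35.1, 32.5]] [[87.5, 202.2, 106.2, 60.1]]
((290.33453369140625, 137.29739379882812), (28.393184661865234, 34.025489807128906), 89.51956176757812) [274 123  34  29 526]
top [([418.8, 251.4, 51.8, 36.1], 0.29)]
scene []
[[289.90828783 142.77152582]
 [290.03018499 149.05056352]]
```

View pics/w4.png

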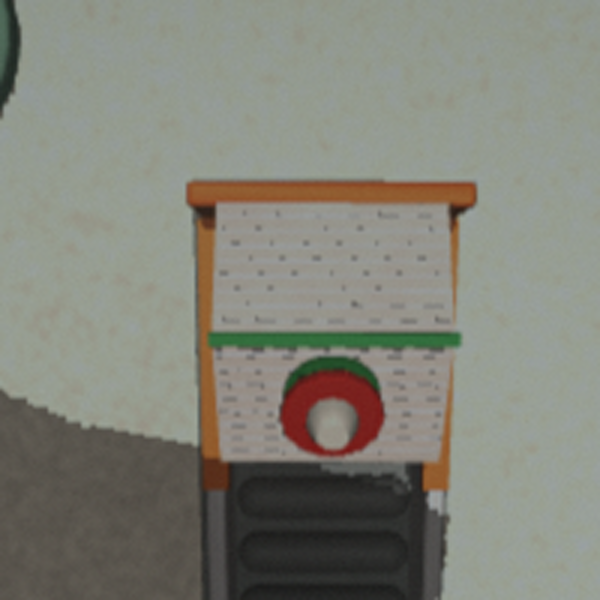

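Run:
```python
from h import *
p=optics.camera('wrist')
psi=np.radians(10.5);Rm=spR(psi);u=np.array([-np.sin(psi),np.cos(psi),0]);x=Rm[:,0]
c0=np.array([.5597,.054,.035])
for n,uv,z in [('wall L',(253,154),.13),('wall R',(327,154),.13),('rearL',(251.5,67.7),.13),('rearR',(330,67.7),.13),('finL',(250,113.5),.17),('finR',(333.5,113),.17)]:
    d=back(p,uv,z)-c0; print(n,'stn rel carton x,y mm',(d@x*1e3).round(1),(d@u*1e3).round(1))
for ds in(-2,0,2,4,6):
    F=c0+u*(-.02+ds*1e-3*np.cos(np.radians(35)))+[0,0,.109+ds*1e-3*np.sin(np.radians(35))]
    a=np.linspace(0,6.283,90)
    circ=F+Rm[:,2]*.0115+.016*(np.outer(np.cos(a),Rm[:,0])+np.outer(np.sin(a),Rm[:,1]))
    q=proj(p,circ);print(ds,'L,R,top,bot',q[:,0].min().round(1),q[:,0].max().round(1),q[:,1].min().round(1),q[:,1].max().round(1),'tip',proj(p,F+Rm[:,2]*.02).round(1))
```

```text
wall L stn rel carton x,y mm -36.6 -39.9
wall R stn rel carton x,y mm 36.7 -39.6
rearL stn rel carton x,y mm -36.7 40.4
rearR stn rel carton x,y mm 36.4 40.7
finL stn rel carton x,y mm -35.6 0.2
finR stn rel carton x,y mm 35.8 1.0
-2 L,R,top,bot 273.4 308.0 131.2 157.6 tip [[290.8 151.1]]
0 L,R,top,bot 273.3 308.2 129.4 156.0 tip [[290.9 149.5]]
2 L,R,top,bot 273.3 308.3 127.6 154.5 tip [[290.9 147.8]]
4 L,R,top,bot 273.3 308.4 125.8 152.9 tip [[291.  146.1]]
6 L,R,top,bot 273.3 308.6 124.0 151.3 tip [[291.  144.4]]
```

Emit:
carry_out([
  [[0,0,0],[-1.2,3.1,-0.3],8],
  [[0,0,0],[-1.2,3.1,-0.6],8],
  [[0,0,0],[-1.2,3.1,-0.6],8],
  [[0,0,0],[-1.2,3.1,-0.6],8],
  [[0,0,0],[-1.2,3.1,-0.6],8],
  [[0,0,0],[-1.2,3.1,-0.6],8],
  [[0,0,0],[-1.2,3.1,-0.6],8],
  [[0,0,0],[-1.2,3.1,-0.6],8],
])

```text
clock: 14.6
eef_pos: [0.4645, 0.2419, 0.3032]
eef_rot: [3.141, -0.0, 1.758]
wrist_force: [0.8, -0.2, -0.5]
opening: 0.0798
finger_force: 0.0
```

Emit:
carry_out([
  [[0,0,0],[0,0,0],8],
  [[0,0,0],[0,0,0],8],
  [[0,0,0],[0,0,0],8],
  [[0,0,0],[0,0,0],8],
  [[0,0,0],[0,0,0],8],
  [[0,0,0],[0,0,0],8],
  [[0,0,0],[0,0,0],8],
  [[0,0,0],[0,0,0],8],
])

```text
clock: 15.4
eef_pos: [0.4653, 0.2406, 0.3033]
eef_rot: [3.142, 0.0, 1.758]
wrist_force: [0.2, -0.4, 0.4]
opening: 0.0799
finger_force: 0.0
```

Run:
```python
from h import *
p=optics.camera('wrist');s=sense();print(s['clock'],s['eef_pos'],s['eef_rot'],s['joint_pos'])
for t in ('coupler','dock'):print(t,[(r['box'],r['confidence']) for r in nets.spot_in(p,t)[:2]])
b=nets.spot_in(p,'dock')[0]['box'];u0=int(max(0,b[0]-30));v0=int(max(0,b[1]-30))
print('crop origin',u0,v0)
cv2.imwrite('pics/w5.png',cv2.resize(p['color'][v0:v0+150,u0:u0+180,::-1],None,fx=4,fy=4,interpolation=cv2.INTER_CUBIC))
```

```text
15.45 [0.4652542  0.24062405 0.30330882] [3.14159160e+00 2.23063805e-05 1.75783913e+00] [ 4.77316597e-01  2.66373184e-01  2.15549360e-01  1.51997788e+00
 -2.16746754e-05  1.86107012e+00]
coupler [([267.3, 94.5, 33.2, 31.6], 0.63)]
dock [([249.2, 76.3, 61.9, 66.6], 0.57), ([268.5, 94.8, 29.2, 33.0], 0.45)]
crop origin 219 46
```

View pics/w5.png

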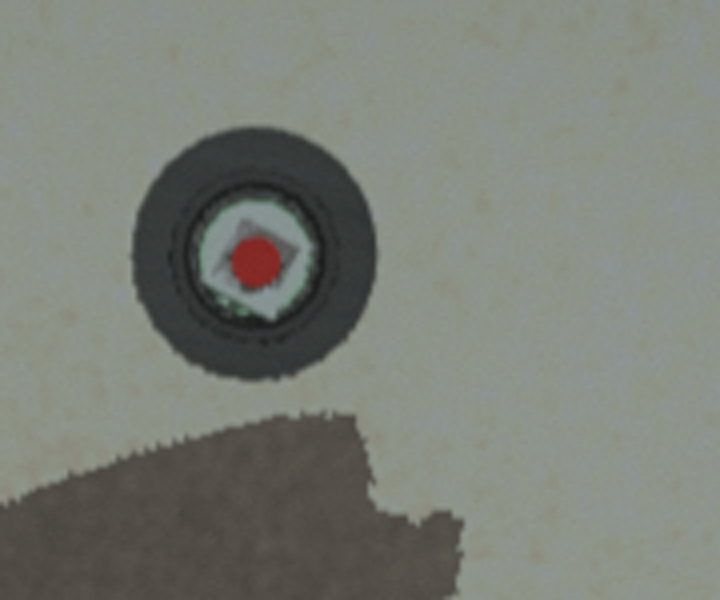

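Run:
```python
from h import *
p=optics.camera('wrist');c=lambda u,v:(u/4+219-.375,v/4+46-.375)
print('dock',back(p,c(255,253),.003),'button',back(p,c(256,262),.08))
B,L,Rr=[back(p,c(*q),.079) for q in((272,320),(205,278),(316,243))]
print(B,L,Rr,'mid',(L+Rr)/2)
for d in(B-L,Rr-B):print(np.degrees(np.arctan2(d[1],d[0])),np.linalg.norm(d))
b=nets.spot_in(p,'coupler')[0]['box'];print(b)
# edge angle from minAreaRect of the bright stem top
v,u=46,219;g=cv2.cvtColor(p['color'],cv2.COLOR_RGB2GRAY)[v:v+150,u:u+180];m=np.zeros_like(g)
sub=g[46:84,46:84];r=redmask(p)[v+46:v+84,u+46:u+84]
mm=((sub>130)|r).astype(np.uint8)
print(mm.sum());
for row in mm[::1]:print(''.join('.#'[k] for k in row))
```

```text
dock [0.45607386 0.30269617 0.003     ] button [0.45611462 0.30193948 0.08      ]
[0.46260956 0.28904832 0.079     ] [0.4445681  0.29586148 0.079     ] [0.46962475 0.30903717 0.079     ] mid [0.45709643 0.30244933 0.079     ]
-20.688496759804988 0.019285061974248792
70.66121673231896 0.021184121344065592Traceback (most recent call last):
  File "<stdin>", line 7, in <module>
IndexError: list index out of range
```

Emit:
carry_out([
  [[0,0,-5],[-0.2,1.5,0],6],
  [[0,0,-5],[-0.2,1.5,0],6],
  [[0,0,-5],[-0.2,1.5,-2],6],
  [[0,0,-5],[-0.2,1.2,-3],6],
  [[0,0,-5],[-0.1,0.47,-3],6],
  [[0,0,-5.5],[0,0,-3],6],
  [[0,0,0],[0,0,-2],6],
  [[0,0,0],[0,0,0],6],
])

```text
clock: 16.5
eef_pos: [0.4549, 0.3016, 0.1709]
eef_rot: [-3.139, 0.003, 1.226]
wrist_force: [0.4, -0.8, 0.2]
opening: 0.0601
finger_force: 0.0
```

Run:
```python
from h import *
s=sense();print(s['clock'],s['eef_pos'],s['eef_rot'],s['joint_pos'])
p=optics.camera('wrist');print(proj(p,[[.4562,.3023,.08],[.456,.3027,0]]))
for t in ('coupler','dock'):print(t,[(r['box'],r['confidence']) for r in nets.spot_in(p,t)[:2]])
m=redmask(p);n,l,st,ce=cv2.connectedComponentsWithStats(m.astype(np.uint8));print([(st[i].tolist(),ce[i].round(1)) for i in range(1,n) if st[i,4]>30])
```

```text
16.5 [0.45486081 0.30160745 0.1708695 ] [-3.13904246  0.00347489  1.22594054] [ 5.85531070e-01  3.28348528e-01 -3.41330033e-02  1.21262494e+00
 -3.14433859e-05  2.50118768e+00]
[[282.28193734 209.44751745]
 [281.73323966 183.00836801]]
coupler [([262.4, 169.6, 40.7, 52.8], 0.74), ([212.8, 323.1, 89.7, 53.9], 0.29)]
dock [([242.1, 144.5, 82.0, 78.2], 0.61)]
[([274, 202, 18, 17, 231], array([282.5, 210.1]))]
```

Emit:
carry_out([
  [[0,0,0],[0,0,-3],6],
  [[0,0,0],[0,0,-3],6],
  [[0,0,0],[0,0,-3],6],
  [[0,0,0],[0,0,-2],6],
  [[0,0,0],[0,0,-1.5],6],
  [[0,0,0],[0,0,-0.8],6],
  [[0,0,0],[0,0,0],6],
  [[0,0,0],[0,0,0],6],
])

```text
clock: 17.45
eef_pos: [0.4569, 0.3028, 0.0415]
eef_rot: [3.141, -0.001, 1.226]
wrist_force: [1.3, -0.5, 0.4]
opening: 0.0602
finger_force: 0.0
```

Emit:
carry_out([
  [[0,0,0],[0,0,0],1.5],
  [[0,0,0],[0,0,0],1.5],
  [[0,0,0],[0,0,0],1.5],
  [[0,0,0],[0,0,0],1.5],
  [[0,0,0],[0,0,0],1.5],
  [[0,0,0],[0,0,0],1.5],
  [[0,0,0],[0,0,0],1.5],
  [[0,0,0],[0,0,0],1.5],
])

```text
clock: 18.25
eef_pos: [0.4566, 0.3026, 0.041]
eef_rot: [3.141, -0.001, 1.226]
wrist_force: [-0.5, -0.4, 4.6]
opening: 0.0192
finger_force: 58.6
```

Emit:
carry_out([
  [[0,0,0],[0,0,1],1.5],
  [[0,0,0],[0,0,3],1.5],
  [[0,0,0],[0,0,4],1.5],
  [[0,0,0],[0,0,4],1.5],
  [[0,0,0],[0,0,4],1.5],
  [[0,0,0],[0,0,4],1.5],
  [[0,0,0],[0,0,3],1.5],
  [[0,0,0],[0,0,2],1.5],
])

```text
clock: 19.05
eef_pos: [0.4563, 0.3025, 0.2936]
eef_rot: [3.14, -0.002, 1.226]
wrist_force: [0.7, 1.4, -2.0]
opening: 0.0194
finger_force: 58.5
```

Emit:
carry_out([
  [[0,0,4],[1,-3,0],1.5],
  [[0,0,4],[1.2,-3.4,0],1.5],
  [[0,0,4],[1.2,-3.4,0],1.5],
  [[0,0,4],[1.2,-3.4,0],1.5],
  [[0,0,4],[1.2,-3.4,0],1.5],
  [[0,0,4],[1.2,-3.4,0],1.5],
  [[0,0,4],[1.2,-3.4,0],1.5],
  [[0,0,2.5],[1.2,-3.4,0],1.5],
])

```text
clock: 19.85
eef_pos: [0.5502, 0.0329, 0.2911]
eef_rot: [3.141, -0.0, 1.761]
wrist_force: [0.3, 1.1, -1.7]
opening: 0.0194
finger_force: 58.5
```

Emit:
carry_out([
  [[4.9,0.9,0],[0.8,-2,0],1.5],
  [[4.9,0.9,0],[0.8,-2,0],1.5],
  [[4.9,0.9,0],[0.8,-2,0],1.5],
  [[4.9,0.9,0],[0,0,0],1.5],
  [[4.9,0.9,0],[0,0,0],1.5],
  [[4.9,0.9,0],[0,0,0],1.5],
  [[4.9,0.9,0],[0,0,0],1.5],
  [[0,0,0],[0,0,0],1.5],
])

```text
clock: 20.65
eef_pos: [0.574, -0.0271, 0.2888]
eef_rot: [-3.141, -0.612, 1.754]
wrist_force: [0.2, -0.2, -1.9]
opening: 0.0195
finger_force: 58.7
```

```bash
cat > rel.py <<'E'
from h import *
s=sense();print(s['clock'],s['eef_pos'].round(4),s['joint_pos'].round(2),s['wrist_force'].round(1),s['opening'],s['finger_force'])
psi=np.radians(10.5);Rm=spR(psi);F=np.array([.5624,.0395,.1475])
Rt=R.from_euler('xyz',s['eef_rot']).as_matrix()
W=np.c_[Rm[:,0],-Rm[:,1],-Rm[:,2]]; 
# target tool frame: z=-zs, y=+-xs
y=Rm[:,0]; z=-Rm[:,2]; W=np.c_[np.cross(y,z),y,z]
print('turn needed (deg)',np.degrees(R.from_matrix(W@Rt.T).as_rotvec()).round(2))
org=s['eef_pos']+Rt[:,2]*.036
print('coupler origin in spout mm',((org-F)@Rm*1e3).round(1))
for d in(.12,.06,.049,.036+.003):print(d,'shift cm to TCP target',((F+Rm[:,2]*d-s['eef_pos'])*100).round(2))
E
python3 rel.py
```

```text
20.65 [ 0.574  -0.0271  0.2888] [-0.33  0.64  0.59  1.85  0.52  0.97] [ 0.2 -0.2 -1.9] 0.019461127767460194 58.69949519634247
turn needed (deg) [-0.04 -0.03 -0.03]
coupler origin in spout mm [ -0.8  25.7 118.5]
0.12 shift cm to TCP target [ 0.1  -0.11 -4.3 ]
0.06 shift cm to TCP target [-0.53  3.27 -9.21]
0.049 shift cm to TCP target [ -0.64   3.89 -10.11]
0.039 shift cm to TCP target [ -0.75   4.46 -10.93]
```

Emit:
carry_out([
  [[0,0,0],[0,0,-1.5],1.5],
  [[0,0,0],[0.1,-0.1,-1.5],1.5],
  [[0,0,0],[0,0,-1.3],1.5],
  [[0,0,0],[0,0,0],1.5],
  [[0,0,0],[0,0,0],1.5],
  [[0,0,0],[0,0,0],1.5],
  [[0,0,0],[0,0,0],1.5],
  [[0,0,0],[0,0,0],1.5],
])

```text
clock: 21.45
eef_pos: [0.5754, -0.0266, 0.2477]
eef_rot: [3.137, -0.608, 1.76]
wrist_force: [-0.6, -0.4, -1.5]
opening: 0.0194
finger_force: 58.7
```

```bash
python3 rel.py
python3 - <<'E'
from h import *
psi=np.radians(10.5);Rm=spR(psi);F=np.array([.5624,.0395,.1475])
p=optics.camera('wrist');a=np.linspace(0,6.283,60)
for z in(.0115,.0085):
    q=proj(p,F+Rm[:,2]*z+.016*(np.outer(np.cos(a),Rm[:,0])+np.outer(np.sin(a),Rm[:,1])))
    print('pred L R T B',q.min(0)[0],q.max(0)[0],q.min(0)[1],q.max(0)[1])
print('tip pred',proj(p,F+Rm[:,2]*.02))
for t in('collar','coupler','carton'):print(t,[(r['box'],r['confidence']) for r in nets.spot_in(p,t)[:2]])
m=redmask(p);n,l,st,ce=cv2.connectedComponentsWithStats(m.astype(np.uint8));print([(st[i].tolist(),ce[i].round(1)) for i in range(1,n) if st[i,4]>20])
C=np.array([.5597,.0543,.035]);u=np.array([-np.sin(psi),np.cos(psi),0])
fin=[C+Rm[:,0]*k*.036+[0,0,.135] for k in(-1,1)];print('fin pred',proj(p,fin))
g=cv2.cvtColor(p['color'],cv2.COLOR_RGB2HSV).astype(int);gm=(g[...,0]>50)&(g[...,0]<75)&(g[...,1]>150)
n,l,st,ce=cv2.connectedComponentsWithStats(gm.astype(np.uint8));print('green',[st[i].tolist() for i in range(1,n) if st[i,4]>40])
E
```

```text
21.45 [ 0.5754 -0.0266  0.2477] [-0.32  0.63  0.47  1.74  0.52  0.97] [-0.6 -0.4 -1.5] 0.01935565721963517 58.69574010372162
turn needed (deg) [ 0.12  0.24 -0.17]
coupler origin in spout mm [ 0.8  2.2 84.8]
0.12 shift cm to TCP target [-0.04 -0.16 -0.19]
0.06 shift cm to TCP target [-0.67  3.23 -5.11]
0.049 shift cm to TCP target [-0.79  3.85 -6.01]
0.039 shift cm to TCP target [-0.89  4.41 -6.83]
pred L R T B 256.54555731035083 301.0010714304413 184.85653366284515 227.5553969741886
pred L R T B 256.80420636883684 300.7753566402323 183.92573337290543 226.19803124565013
tip pred [[278.72028984 209.97638261]]
collar [([253.8, 189.7, 46.0, 31.5], 0.71)]
coupler [([251.9, 217.2, 61.1, 137.1], 0.94)]
carton [([227.9, 145.6, 99.9, 106.8], 0.6)]
[([256, 188, 44, 34, 773], array([277.1, 202.7])), ([263, 311, 36, 33, 935], array([280.7, 327.5]))]
fin pred [[227.86925155 171.28254116]
 [330.02924575 171.76949036]]
green []
```

Run:
```python
from h import *
psi=np.radians(10.5);Rm=spR(psi)
C=np.array([.5597,.0543,.035]);u=np.array([-np.sin(psi),np.cos(psi),0])
p=optics.camera('wrist');g=p['color'].astype(int)
print([(v,g[v,240].tolist(),g[v,278].tolist()) for v in range(160,194,1)])
print('fin pred',proj(p,C+[0,0,.135]),'wall edge pred',proj(p,[C-u*.04+[0,0,.095]+Rm[:,0]*k*.036 for k in(-1,1)]))
print('col240',[(v,g[v,240].sum()) for v in range(225,262,1)])
a=np.linspace(0,6.283,60)
for ds in(2,4,6):
    F=C+u*(-.02+ds*1e-3*np.cos(np.radians(35)))+[0,0,.109+ds*1e-3*np.sin(np.radians(35))]
    q=proj(p,F+Rm[:,2]*.0115+.016*(np.outer(np.cos(a),Rm[:,0])+np.outer(np.sin(a),Rm[:,1])));print(ds,q.min(0),q.max(0))
```

```text
[(160, [138, 136, 129], [137, 135, 131]), (161, [134, 129, 120], [135, 131, 124]), (162, [136, 133, 127], [127, 126, 123]), (163, [137, 135, 130], [128, 128, 126]), (164, [135, 129, 123], [136, 131, 123]), (165, [122, 118, 113], [136, 132, 126]), (166, [120, 117, 114], [136, 135, 132]), (167, [134, 131, 126], [135, 133, 129]), (168, [103, 111, 95], [109, 118, 101]), (169, [49, 91, 53], [54, 94, 59]), (170, [38, 86, 46], [38, 87, 46]), (171, [41, 88, 48], [39, 87, 46]), (172, [43, 90, 49], [39, 88, 48]), (173, [35, 72, 39], [33, 70, 38]), (174, [26, 40, 29], [28, 42, 29]), (175, [26, 33, 26], [25, 34, 25]), (176, [26, 32, 25], [24, 30, 23]), (177, [24, 32, 24], [26, 31, 25]), (178, [28, 34, 26], [24, 32, 24]), (179, [25, 33, 26], [21, 29, 20]), (180, [31, 40, 32], [35, 43, 34]), (181, [59, 61, 54], [94, 96, 88]), (182, [111, 105, 99], [136, 135, 126]), (183, [138, 131, 124], [140, 138, 129]), (184, [135, 132, 127], [137, 136, 130]), (185, [119, 118, 117], [107, 115, 106]), (186, [115, 112, 107], [48, 79, 53]), (187, [135, 130, 122], [64, 57, 35]), (188, [138, 134, 125], [106, 31, 27])
[... 605 characters left out ...]
238, np.int64(388)), (239, np.int64(356)), (240, np.int64(252)), (241, np.int64(134)), (242, np.int64(126)), (243, np.int64(135)), (244, np.int64(133)), (245, np.int64(135)), (246, np.int64(134)), (247, np.int64(135)), (248, np.int64(132)), (249, np.int64(135)), (250, np.int64(131)), (251, np.int64(132)), (252, np.int64(144)), (253, np.int64(145)), (254, np.int64(150)), (255, np.int64(157)), (256, np.int64(176)), (257, np.int64(190)), (258, np.int64(199)), (259, np.int64(206)), (260, np.int64(213)), (261, np.int64(210))]
2 [256.89345052 190.32159781] [301.21529243 232.7187114 ]
4 [256.85586037 187.57378758] [301.27159948 230.15072179]
6 [256.8181105  184.81411255] [301.32814552 227.57201393]
```

```bash
sed -i 's/F=np.array(.*)/F=np.array([.5626,.0383,.1466])/; s/(.12,.06,/(.12,.062,/' rel.py; python3 rel.py
```

```text
21.7 [ 0.5752 -0.0266  0.2473] [-0.32  0.63  0.47  1.74  0.52  0.97] [-0.3 -0.4 -1.7] 0.01932513771802477 58.69644284248352
turn needed (deg) [ 0.09  0.2  -0.16]
coupler origin in spout mm [ 0.6  3.5 84.4]
0.12 shift cm to TCP target [-0.01 -0.27 -0.24]
0.062 shift cm to TCP target [-0.61  3.   -4.99]
0.049 shift cm to TCP target [-0.75  3.73 -6.06]
0.039 shift cm to TCP target [-0.85  4.3  -6.88]
```

Emit:
carry_out([
  [[0,0,0],[0,-0.27,-0.24],1.5],
  [[0,0,0],[-0.1,0.55,-0.8],1.5],
  [[0,0,0],[-0.1,0.55,-0.8],1.5],
  [[0,0,0],[-0.1,0.55,-0.8],1.5],
  [[0,0,0],[-0.1,0.55,-0.8],1.5],
  [[0,0,0],[-0.1,0.55,-0.8],1.5],
  [[0,0,0],[-0.1,0.52,-0.75],1.5],
  [[0,0,0],[0,0,0],1.5],
])

```text
clock: 22.5
eef_pos: [0.5686, 0.0041, 0.1965]
eef_rot: [3.139, -0.609, 1.759]
wrist_force: [0.0, -0.1, -0.7]
opening: 0.0192
finger_force: 58.7
```

Emit:
carry_out([
  [[0,0,0],[0,0,0],1.5],
  [[0,0,0],[0,0,0],1.5],
  [[0,0,0],[0,0,0],1.5],
  [[0,0,0],[0,0,0],1.5],
  [[0,0,0],[0,0,0],1.5],
  [[0,0,0],[0,0,0],1.5],
  [[0,0,0],[0,0,0],1.5],
  [[0,0,0],[0,0,0],1.5],
])

```text
clock: 23.3
eef_pos: [0.5692, 0.0034, 0.1974]
eef_rot: [3.138, -0.609, 1.759]
wrist_force: [0.5, -0.3, -0.6]
opening: 0.0193
finger_force: 58.7
```

```bash
python3 rel.py
```

```text
23.3 [0.5692 0.0034 0.1974] [-0.28  0.6   0.29  1.57  0.54  1.02] [ 0.5 -0.3 -0.6] 0.019269599724390907 58.69627296924591
turn needed (deg) [ 0.09  0.2  -0.17]
coupler origin in spout mm [ 0.2 -0.  26. ]
0.12 shift cm to TCP target [ 0.6  -3.28  4.75]
0.062 shift cm to TCP target [-0.01 -0.01 -0.  ]
0.049 shift cm to TCP target [-0.15  0.72 -1.07]
0.039 shift cm to TCP target [-0.25  1.29 -1.88]
```

Emit:
carry_out([
  [[0,0,0],[-0.02,0.11,-0.16],1.5],
  [[0,0,0],[-0.02,0.11,-0.16],1.5],
  [[0,0,0],[-0.02,0.11,-0.16],1.5],
  [[0,0,0],[-0.02,0.11,-0.16],1.5],
  [[0,0,0],[-0.02,0.11,-0.16],1.5],
  [[0,0,0],[-0.02,0.11,-0.16],1.5],
  [[0,0,0],[-0.02,0.11,-0.16],1.5],
  [[0,0,0],[0,0,0],1.5],
])

```text
clock: 24.1
eef_pos: [0.5677, 0.0113, 0.186]
eef_rot: [3.138, -0.609, 1.759]
wrist_force: [-0.2, 0.5, -1.5]
opening: 0.019
finger_force: 58.7
```

```bash
python3 rel.py
```

```text
24.1 [0.5677 0.0113 0.186 ] [-0.27  0.59  0.25  1.53  0.54  1.03] [-0.2  0.5 -1.5] 0.019025147388444564 58.6955201625824
turn needed (deg) [ 0.09  0.18 -0.17]
coupler origin in spout mm [ 0.1 -0.  12.1]
0.12 shift cm to TCP target [ 0.75 -4.06  5.89]
0.062 shift cm to TCP target [ 0.14 -0.79  1.14]
0.049 shift cm to TCP target [ 0.01 -0.06  0.07]
0.039 shift cm to TCP target [-0.1   0.5  -0.75]
```

Emit:
carry_out([
  [[0,0,0],[-0.02,0.1,-0.14],1.5],
  [[0,0,0],[-0.02,0.1,-0.14],1.5],
  [[0,0,0],[-0.02,0.1,-0.14],1.5],
  [[0,0,0],[-0.02,0.1,-0.14],1.5],
  [[0,0,0],[-0.01,0.06,-0.1],1.5],
  [[0,0,0],[0,0,0],1.5],
  [[0,0,0],[0,0,0],1.5],
  [[0,0,0],[0,0,0],1.5],
])

```text
clock: 24.9
eef_pos: [0.567, 0.0156, 0.1798]
eef_rot: [3.137, -0.609, 1.759]
wrist_force: [-1.7, -3.6, 5.5]
opening: 0.0193
finger_force: 59.4
```

```bash
python3 rel.py
```

```text
24.9 [0.567  0.0156 0.1798] [-0.26  0.59  0.23  1.5   0.54  1.04] [-1.7 -3.6  5.5] 0.01931426265361515 59.447879791259766
turn needed (deg) [ 0.09  0.22 -0.16]
coupler origin in spout mm [0.2 0.  4.4]
0.12 shift cm to TCP target [ 0.82 -4.5   6.51]
0.062 shift cm to TCP target [ 0.21 -1.23  1.76]
0.049 shift cm to TCP target [ 0.07 -0.5   0.69]
0.039 shift cm to TCP target [-0.03  0.07 -0.12]
```

Emit:
carry_out([
  [[0,0,0],[-0.01,0.06,-0.09],1.5],
  [[0,0,0],[-0.01,0.06,-0.09],1.5],
  [[0,0,0],[0,0,0],1.5],
  [[0,0,0],[0,0,0],1.5],
  [[0,0,0],[0,0,0],1.5],
  [[0,0,0],[0,0,0],1.5],
  [[0,0,0],[0,0,0],1.5],
  [[0,0,0],[0,0,0],1.5],
])

```text
clock: 25.7
eef_pos: [0.567, 0.0165, 0.1785]
eef_rot: [3.137, -0.608, 1.759]
wrist_force: [-2.7, -8.9, 14.4]
opening: 0.0193
finger_force: 61.0
```

```bash
python3 rel.py
```

```text
25.7 [0.567  0.0165 0.1785] [-0.26  0.59  0.23  1.5   0.54  1.04] [-2.7 -8.9 14.4] 0.01934538929652417 61.03093206882477
turn needed (deg) [ 0.12  0.26 -0.14]
coupler origin in spout mm [0.4 0.  2.9]
0.12 shift cm to TCP target [ 0.82 -4.59  6.64]
0.062 shift cm to TCP target [ 0.21 -1.32  1.89]
0.049 shift cm to TCP target [ 0.08 -0.59  0.82]
0.039 shift cm to TCP target [-0.03 -0.02  0.01]
```

Emit:
carry_out([
  [[0,0,0],[-0.01,0.04,-0.06],1.5],
  [[0,0,0],[0,0,0],1.5],
  [[0,0,0],[0,0,0],1.5],
  [[0,0,0],[0,0,0],1.5],
  [[0,0,0],[0,0,0],1.5],
  [[0,0,0],[0,0,0],1.5],
  [[0,0,0],[0,0,0],1.5],
  [[0,0,0],[0,0,0],1.5],
])

```text
clock: 26.5
eef_pos: [0.567, 0.0166, 0.1785]
eef_rot: [3.136, -0.607, 1.76]
wrist_force: [-4.6, -14.5, 21.7]
opening: 0.0193
finger_force: 62.2
```

```bash
python3 rel.py
python3 - <<'E'
from h import *
p=optics.camera('wrist');psi=np.radians(10.5);Rm=spR(psi);u=np.array([-np.sin(psi),np.cos(psi),0]);C=np.array([.5597,.0543,.035])
print('fin pred',proj(p,[C+[0,0,.135]+Rm[:,0]*k*.03 for k in(-1,1)]))
print('rear pred',proj(p,C+[0,0,.095]+u*.04))
g=p['color'].astype(int);m=(g[...,1]>g[...,0]*1.5)&(g[...,1]>60)&(g[...,1]>1.4*g[...,2])
for c in(240,320):print(c,np.flatnonzero(m[:,c]))
print('coupler/collar',[(t,[(r['box'],r['confidence']) for r in nets.spot_in(p,t)[:1]]) for t in('coupler','collar')])
E
```

```text
26.5 [0.567  0.0166 0.1785] [-0.26  0.59  0.22  1.5   0.54  1.04] [ -4.6 -14.5  21.7] 0.019318432834413927 62.168431878089905
turn needed (deg) [ 0.14  0.31 -0.12]
coupler origin in spout mm [ 0.5 -0.   2.8]
0.12 shift cm to TCP target [ 0.81 -4.6   6.64]
0.062 shift cm to TCP target [ 0.21 -1.32  1.89]
0.049 shift cm to TCP target [ 0.07 -0.59  0.83]
0.039 shift cm to TCP target [-0.04 -0.03  0.01]
fin pred [[217.14738305 195.26338548]
 [340.77119634 195.77493092]]
rear pred [[279.22501879 157.94988351]]
240 [191 192 193 194 195 196 197 198]
320 [192 193 194 195 196 197 198]
coupler/collar [('coupler', [([247.0, 216.8, 68.1, 138.5], 0.83)]), ('collar', [([246.5, 208.4, 54.2, 36.9], 0.74)])]
```

Hard stop reached: the force rose from 18 to 28 N with only about 0.1 mm of travel. The coupler rim sits at about 2.8 mm, and the carton's fin is where it should be when home.

```bash
python3 -c "
from rig import ctrl
print(ctrl.finish_job())"
```

```text
the job is handed in; nothing more can be done
None
```

I handed the job in at about 26.6 s of the 61 s allowed, but the judge returned no verdict. By my measurements the carton is home against the stop, and the coupler is square on the spout, still gripped and holding the collar at its stop with about 27 N.

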